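# Clamp a wooden tag blank in the marking press with the inner knob

### The job

Slide the wooden tag blank along the press's bed, straight and centred, until its inner end is fully home against the back stop, without ramming it. Then clamp it there by turning the small inner knob clockwise until the sprung shoe holds it snugly, with roughly 20 N, and not so hard that the wood is crushed. The large outer ring around the knob is set for the whole batch: do not turn it or lean on it, and leave the other things on the bench where they are; let go at the end.

Things in the scene. Friction and masses are not known exactly. Their poses are not given: they have to be found in the camera images.
- press: Grey C-frame bench marking press, fixed to the bench. Origin: on the bench surface under the knob axis; x runs from the open front (-x) to the back post (+x), y across, z up. Base plate 270 x 110 x 12 mm (press x -160 to +110 mm). Its highest point is the inner knob's top, 211 mm above the bench
- bed (a point): The steel bed the blank lies on and slides along: 30 mm wide, press x -135 to +55 mm, flat top 36 mm above the bench. This point: on the bed's top under the knob axis; axes as the press's. The blank overhangs both sides of the bed by 7 mm, so fingers can straddle it
- beam_top (a point): The press's arm over the bed: 60 to 72 mm wide, press x -40 to +100 mm, underside 118 mm (a short boss 110 mm) and top 162 mm above the bench. On top stand the outer ring and, inside it, the inner knob. This point: on the arm's top, on the knob axis
- stop_face (a point): Back stop: dark steel plate 50 mm wide, rising 28 mm above the bed, standing across it at press x = +34 mm. This point: centre of the face that looks to the front (-x), 5 mm above the bed; axes parallel to the press's
- stop: The same back stop plate as a body, fixed to the press (origin: middle of its front face's lower edge)
- blank: Loose beech tag blank, flat bar 180 x 44 x 10 mm (x, y, z), about 60 g, on the bed, sticking out in front. Origin: centre of its underside; +x along it to the back stop; a dark dot marks the outer (-x) end. Home: origin at press x -56 mm; starts 25 to 45 mm short, up to 6 mm and 0.12 rad off. Grip across its 44 mm width within 45 mm of the outer end: there the gripper's body clears the press arm
- blank_end (a point): Centre of the inner (+x) end face of the blank, 90 mm from its origin, 5 mm above its underside
- knob_top (a point): Inner knob: black, fluted, round, 26 mm diameter, standing 34 mm proud of the outer ring (177 to 211 mm above the bench). This point: centre of its top, on the axis. Turning clockwise seen from above lowers the quill 8 mm per rad; it turns against a steady friction of about 0.35 N m, stays where it is left and does not rise or sink
- ring_mark (a point): Engraved line on the outer ring: plain aluminium knurled ring concentric with the knob, 68 mm diameter, 14 mm high (163 to 177 mm above the bench), turning freely at a touch (0.015 N m). This point: on its top face, 30 mm from the axis. Must stay put
- ring: The outer ring as a body. Origin: on the axis at its underside, 163 mm above the bench
- quill: Steel rod, 22 mm diameter, under the arm, lowered by the inner knob; it carries a brass holder and a sprung brass shoe, 28 mm diameter. Origin: on the axis at the rod's lower end. The shoe's face hangs 22 to 30 mm below it, different each time (set by hand): the touch must be felt or seen. It takes 0.9 to 2.4 rad of the knob to touch the blank, so perhaps more than one grasp
- mallet: Bystander: mallet with white head 64 mm diameter x 90 mm and 200 mm wooden handle, lying on the bench; origin under the head
- stone: Bystander: grey sharpening stone 100 x 50 x 28 mm; origin at the centre of its underside
- jar: Bystander: amber jar 64 mm diameter, 85 mm tall; origin at the centre of its underside
- knob (a joint): Angle of the inner knob, rad, growing clockwise from above (shoe down), range 0 to 3.4, starts at 0 to 0.4. Once the sprung shoe (8 N per mm) touches the blank, each further rad adds about 60 N of clamping force; each newton is felt as 0.008 N m of extra torque on the knob (20 N: about 0.16 N m above free turning, about 0.3 rad past the touch; compare readings taken alike)
There are look-alikes about, which are no part of the job. Several things have the shape of the blank; the one meant has the colours described above.

How it is judged:
On the way, in this order (a step that is already met when the one before it is completed fails the run):
1. the blank is home: its inner end within 2.5 mm of the back stop, within 5 mm of centre and 0.08 rad of straight, and not yet clamped (x of blank_end in the frame of stop_face above -0.0025 m and y of blank_end in the frame of stop_face between -0.005 and 0.005 m and angle between the x axis of blank and the x axis of stop_face, either way round below 0.08 rad and contact force between quill and blank below 2 N), for 0.2 s.
2. the shoe clamps the blank with 10 to 32 N (contact force between quill and blank between 10 and 32 N), for 0.2 s.
At the end, for the whole second after the job is handed in: The blank lies at rest with its inner end within 2.5 mm of the back stop, within 5 mm of centre and 0.08 rad of straight, clamped by the shoe with 10 to 32 N; the outer ring's mark is within 3 mm of where it was; everything is let go (all of step 2 and x of blank_end in the frame of stop_face above -0.0025 m and y of blank_end in the frame of stop_face between -0.005 and 0.005 m and angle between the x axis of blank and the x axis of stop_face, either way round below 0.08 rad and distance of ring_mark from where it was at the start of the episode below 0.003 m and linear speed of blank below 0.01 m/s); the robot touches nothing.
It fails at once if the outer ring is turned (its mark moves more than 3 mm) (distance of ring_mark from where it was at the start of the episode above 0.003 m).
It fails at once if the gripper leans on the outer ring with more than 6 N (contact force between any of the fingers, the arm and ring above 6 N).
It fails at once if the blank is crushed (clamped with more than 45 N) (contact force between quill and blank above 45 N).
It fails at once if the blank is rammed against the back stop with more than 25 N (contact force between blank and stop above 25 N).
It fails at once if a bystander is moved more than 20 mm (distance of any of mallet, stone, jar from where it was at the start of the episode above 0.02 m).
It also fails if it takes over 72 s, if anything falls off the work surface, if the arm or the gripper's body presses on something with over 40 N, if the wrist force passes 120 N, or if a joint passes its speed limit or range.

### The arm

A 6-joint arm with a two-finger parallel gripper is mounted at the origin on the work surface. World frame = base frame: x ahead of the robot, y to its left, z up, the work surface at z = 0. Lengths are in m, angles in rad, forces in N, time in s.
With the tool pointing down it reaches from about 0.35 to 0.8 m from the base axis. Payload 7.3 kg.
Tool frame: the origin (TCP) lies at the very end of the fingers, on their centre line; the grasp point (between the pads) lies 19 mm behind it; z points along the fingers, y is the line along which they close (so a half turn about z gives the same grasp; the last joint's range is limited). The gripper opens to 85 mm and grips with 20 to 120 N. Pads are 22 mm wide; open, the fingers measure 114 mm over their backs; the gripper's body (76 mm by 85 mm) begins 54 mm behind the grasp point. The pads swing forward as they close: fully open they stand 13 mm farther back than shut.
Start: joints at [-1.296, 0.342, 1.524, -0, 1.275, -0.146], TCP at [0.214, -0.479, 0.231] pointing down, gripper open.
Joint ranges: [-2.53, 2.53], [-0.77, 2.02], [0.04, 2.7], [-1, 4.14], [0.28, 2.66], [-3.11, 3.11]. Speed limits (rad/s): [2.57, 2.57, 3.14, 3.14, 3.14, 3.14].

### API

Orientations are given as [roll, pitch, yaw] about the fixed x, y, z axes, in that order (R = Rz(yaw) Ry(pitch) Rx(roll)).
In Python, from station import env, imaging gives the robot as it stands. The module is installed in compiled form; this text tells all that it offers.
- The arm moves only by the shell command python3 -m jog 'ROWS' [OPENING]. ROWS is JSON, a list of rows, each a list of 2 entries, a list of its own where there are three numbers: the shift along the tool's x, y, z in cm, then the turn, a rotation vector about the tool's x, y, z in rad. A call has 1 to 20 rows; each row is the pose to reach, as a shift and turn from the pose commanded when the call began, along the tool's axes at that moment; what a row does not reach only later rows make up. A row lasts 1/8 s, in which the tool goes at most 62.5 mm and 10.7 degrees, less where a joint would pass 70% of its speed; a pose out of reach is approached as far as the arm can. A call with a gripper value outside its range is refused whole. OPENING is the closure, from 0 (fully open) to 1 (shut), set as the call begins (- or left out, the last holds). The fingers move at their own pace and stop on an object; the grip force is fixed at half the most. Time passes only in rows, so rows that repeat a pose let the fingers close. It gives the time, the measured TCP pose, the force, the opening and the grip force at its end, in the units of the state.
- env.sense(): the state, without advancing time (a new reading comes with each control period).
- imaging.camera(name): name is "scene" or "top" or "wrist"; returns (picture, depth): 480x640x3 uint8, red, green, blue; 480x640 float32, m along the optical axis (not along the pixel's ray), 0 where there is no reading.
- imaging.camera_model(name): a dict with "fx", "fy", "cx", "cy" (pixels), "cam_to_world" (4x4, takes a point from camera to world coordinates). Camera axes: x right, y down, z forward; pixel columns grow to the right and rows downward; lengths in m; the calibration is good to about 2 mm. A picture is of the moment at which its call begins: read the wrist's pose just before it. camera_model takes no time and is no camera call; for the wrist camera it gives the pose at the moment of the call.
- env.sign_off(): hands the job in; it is judged then, once.
The state is a dict: "t": time; "joints": joint angles; "joint_vel": joint speeds; "joint_efforts": joint torques, N m; "eef_pos": TCP position; "ee_rot": TCP orientation; "wrist_force": force on the tool from outside, world axes, zero at the start; "moment": the same for the moment, N m; "opening": opening from 0.0 (shut) to 1.0 (fully open); "gripper_force": force on a finger pad.
Only numpy, scipy, OpenCV 4.12 (cv2) and the standard library are available. Lean on these libraries where they do the work, as an engineer would, in place of code of your own. Each camera call takes 0.05 s, during which the arm holds its last target. There are 200 camera calls.

## Working session

There is one attempt and no reset: what is moved stays moved. The work goes in short steps, Python scripts to look and compute and a shell command to move; the robot and the scene stay as the last step left them, time stands still between calls to the robot, and variables do not carry over. Pictures are saved under pics/ and viewed, at most 10 in all, crops included, and the job is handed in when it is done.

```bash
mkdir -p pics
python3 - <<'E'
from station import env, imaging
import numpy as np, cv2
s=env.sense(); print(s)
for n in ("scene","top"):
    p,d=imaging.camera(n); m=imaging.camera_model(n)
    cv2.imwrite(f"pics/{n}0.png",p[:,:,::-1]); np.save(f"{n}0.npy",d)
    print(n,m)
E
```

```text
{'t': 0.0, 'joints': array([-1.29601698e+00,  3.42716532e-01,  1.52504321e+00, -1.90719137e-05,
        1.27540951e+00, -1.46013151e-01]), 'joint_vel': array([-0.00177237, -0.00010615, -0.00015612,  0.00079616,  0.00043829,
        0.00069003]), 'joint_efforts': array([ 9.07798640e-04, -4.33680010e+01, -2.46014571e+01, -8.33705917e-05,
        7.79076421e-03,  4.31539604e-06]), 'eef_pos': array([ 0.21434845, -0.47879234,  0.23062004]), 'ee_rot': array([-3.14003018e+00, -2.11343782e-04,  4.20797895e-01]), 'wrist_force': array([ 0.68128221, -0.21772673, -0.2028238 ]), 'moment': array([0.05063603, 0.00923422, 0.01932106]), 'gripper_force': 0.0, 'opening': 0.9976914149476117}
scene {'fx': 576.1847232648671, 'fy': 576.1847232648671, 'cx': 326.62288094888964, 'cy': 233.37594945957483, 'cam_to_world': array([[ 0.16967923,  0.76557529, -0.62056702,  1.184062  ],
       [ 0.98546894, -0.13675574,  0.10074142, -0.14566489],
       [-0.00774096, -0.62864325, -0.77765528,  0.94101   ],
       [ 0.        ,  0.        ,  0.        ,  1.        ]])}
top {'fx': 533.3920777251592, 'fy': 533.3920777251592, 'cx': 317.9219143182644, 'cy': 247.14687210407152, 'cam_to_world': array([[-0.00323183, -0.99009581,  0.14035614,  0.42202795],
       [-0.9999889 ,  0.00271853, -0.00384866, -0.05186043],
       [ 0.00342898, -0.14036702, -0.9900936 ,  1.33593057],
       [ 0.        ,  0.        ,  0.        ,  1.        ]])}
```

View pics/scene0.png

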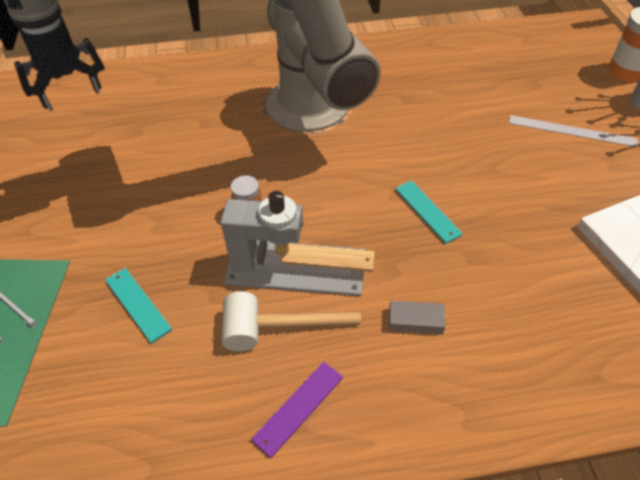

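View pics/top0.png

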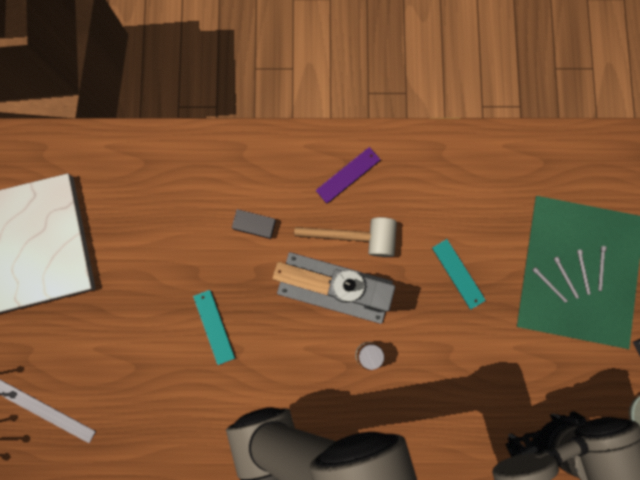

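The scene view shows the press in the centre, with its open front to the right (+y) and the beech blank on the bed with its dot at about (368,260). In the top view the press is at about (335,287), with the ring and knob at (349,285). The mallet lies on the far side and the jar is at (371,356). Next I'll enlarge both views.

Run:
```python
import cv2,numpy as np
a=cv2.imread("pics/top0.png")[240:340,262:402]
b=cv2.imread("pics/scene0.png")[170:310,215:395]
a=cv2.resize(a,(784,560),interpolation=cv2.INTER_CUBIC)  #x5.6
b=cv2.resize(b,(720,560),interpolation=cv2.INTER_CUBIC)  #x4
cv2.imwrite("pics/a.png",a);cv2.imwrite("pics/b.png",b)
```

```text
(no output)
```

View pics/a.png

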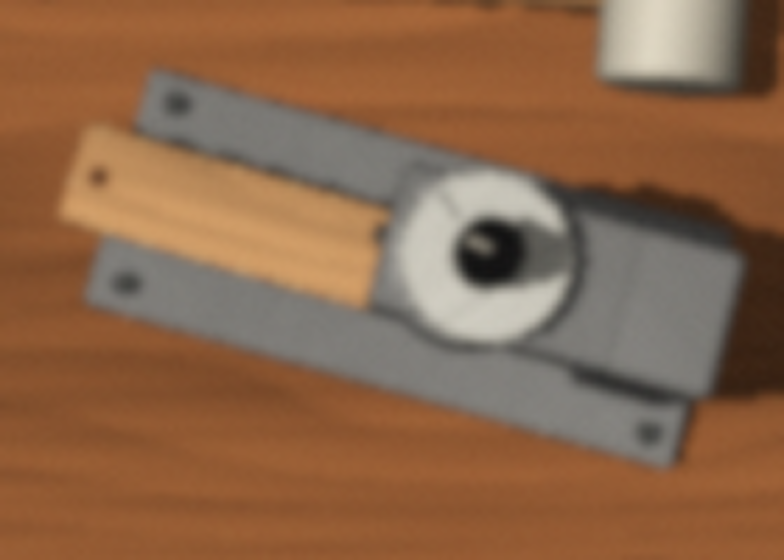

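View pics/b.png

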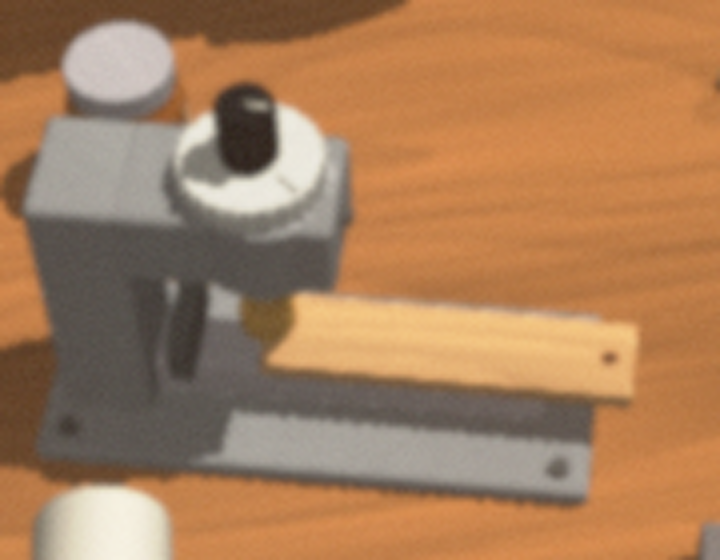

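The crops show the base plate corners, ring and knob, and the blank's edges and dot clearly. I'll fit the press and blank poses from them.

```bash
cat > h.py <<'E'
import numpy as np
from station import imaging
from scipy.optimize import least_squares
def ray(n,u,v,z,m=None):
    m=m or imaging.camera_model(n);T=m["cam_to_world"]
    d=T[:3,:3]@[(u-m["cx"])/m["fx"],(v-m["cy"])/m["fy"],1];o=T[:3,3]
    return o+d*(z-o[2])/d[2]
def fit(obs,g):
    f=lambda p:np.concatenate([(p[:2]+np.array([[np.cos(p[2]),-np.sin(p[2])],[np.sin(p[2]),np.cos(p[2])]])@l-w[:2])*1000 for l,w in obs])
    r=least_squares(f,g,loss="soft_l1",f_scale=2.);return r.x,f(r.x).reshape(-1,2).round(1)
E
python3 - <<'E'
from h import *
A=lambda u,v,z:ray("top",262+(u+.5)/5.6-.5,240+(v+.5)/5.6-.5,z)
B=lambda u,v,z:ray("scene",215+(u+.5)/4-.5,170+(v+.5)/4-.5,z)
M=lambda *a:np.array(a)/1000
P=[(M(-160,55),A(155,70,.012)),(M(-160,-55),A(88,300,.012)),(M(110,-55),A(675,467,.012)),(M(0,0),A(490,250,.211)),(M(0,0),A(488,257,.177)),
 (M(0,0),B(246,96,.211)),(M(-160,55),B(590,488,.012)),(M(110,55),B(40,450,.012)),(M(0,0),B(250,156,.177))]
print(fit(P,[.37,-.1,-1.8]))
Q=[(M(-90,22),A(90,125,.046)),(M(-90,-22),A(60,215,.046)),(M(-90,-22),B(637,325,.046)),(M(-90,22),B(630,392,.046))]
print(fit(Q,[.4,0,-1.8]))
for w in (A(90,125,.046),A(388,208,.046),A(60,215,.046),A(370,307,.046),B(637,325,.046),B(630,392,.046),B(265,365,.046),B(310,293,.046)):print(w.round(4))
E
```

```text
(array([ 0.50255684, -0.12281343, -1.836957  ]), array([[ 0.3,  2.3],
       [-3.3,  2.1],
       [-0.4, -0.2],
       [ 0.3, -1.1],
       [ 0.5,  0.2],
       [ 3.4, -0.8],
       [ 1.6, -0.2],
       [-1.2, -2.2],
       [-1. ,  0.5]]))
(array([ 0.52201145, -0.03840931, -1.87478743]), array([[ 1.1, -0.3],
       [-1.8,  0.2],
       [-1.3,  0.6],
       [ 2.2, -0.5]]))
[0.5689 0.0412 0.046 ]
[ 0.5324 -0.088   0.046 ]
[0.5298 0.0539 0.046 ]
[ 0.4897 -0.08    0.046 ]
[0.5292 0.0535 0.046 ]
[0.5677 0.0414 0.046 ]
[ 0.5214 -0.128   0.046 ]
[ 0.4816 -0.1008  0.046 ]
```

```bash
cat >> h.py <<'E'
from scipy.spatial.transform import Rotation as R
from station import env
def go(p,yaw):
    s=env.sense();r=R.from_euler("xyz",s["ee_rot"]);t=R.from_euler("xyz",[np.pi,0,yaw])
    print("shift cm",(r.inv().apply(np.array(p)-s["eef_pos"])*100).round(2),"turn",(r.inv()*t).as_rotvec().round(3),"rad; j",s["joints"].round(2))
E
python3 -c "
from h import *
go([.5405,.024,.20],1.285);go([.5405,.024,.28],1.285)"
```

```text
shift cm [ 50.31 -32.57   3.13] turn [-0.001 -0.001 -0.864] rad; j [-1.3   0.34  1.52  0.    1.28 -0.15]
shift cm [ 50.31 -32.58  -4.87] turn [-0.001 -0.001 -0.864] rad; j [-1.3   0.34  1.52  0.    1.28 -0.15]
```

```bash
python3 -m jog '[[[5,-3.3,-4],[0,0,-0.1]],[[10,-6.5,-5],[0,0,-0.2]],[[15,-9.8,-5],[0,0,-0.3]],[[20,-13,-5],[0,0,-0.4]],[[25,-16.3,-5],[0,0,-0.5]],[[30,-19.5,-5],[0,0,-0.6]],[[35,-22.8,-5],[0,0,-0.7]],[[40,-26,-5],[0,0,-0.78]],[[45,-29.2,-4],[0,0,-0.86]],[[50.3,-32.6,-1],[0,0,-0.864]],[[50.3,-32.6,1],[0,0,-0.864]],[[50.3,-32.6,3],[0,0,-0.864]],[[50.3,-32.6,3],[0,0,-0.864]],[[50.3,-32.6,3],[0,0,-0.864]]]' 0
python3 - <<'E'
from h import *
import cv2
m=imaging.camera_model("wrist");p,d=imaging.camera("wrist")
cv2.imwrite("pics/w1.png",p[:,:,::-1]);np.save("w1.npy",d);print(m)
go([.5405,.024,.20],1.285)
E
```

```text
t: 1.85
eef_pos: [0.5408, 0.0236, 0.202]
ee_rot: [3.141, -0.0, 1.284]
wrist_force: [0.0, 0.2, 0.4]
opening: 1.002
gripper_force: 0.0
{'fx': 414.28748496005636, 'fy': 414.28748496005636, 'cx': 319.8607099316099, 'cy': 238.6848864620909, 'cam_to_world': array([[ 0.95911356, -0.26999008, -0.0848913 ,  0.56230915],
       [-0.28301593, -0.91305004, -0.29366921,  0.09877581],
       [ 0.00177776,  0.30568771, -0.95213017,  0.34585779],
       [ 0.        ,  0.        ,  0.        ,  1.        ]])}
shift cm [ 0.03 -0.05  0.23] turn [ 0.002 -0.    -0.001] rad; j [-0.1   0.4   1.53 -0.    1.22  0.19]
```

View pics/w1.png

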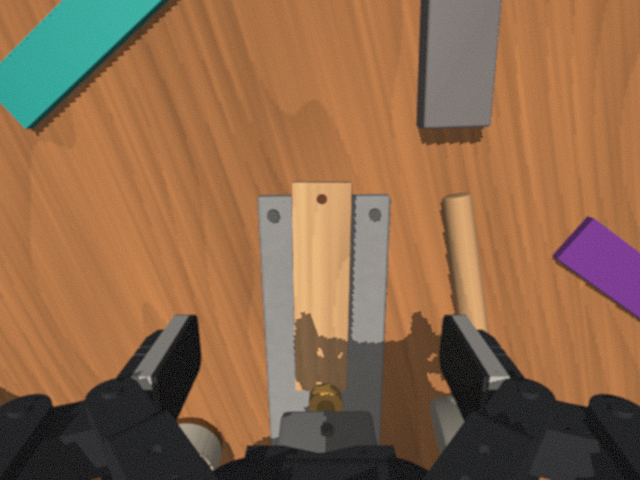

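The wrist view shows the blank's outer corners at (293,182) and (350,182) and its inner left corner near (296,390). The base plate's front corners are at (259,196) and (389,195), its side edges run down to (270,437) and (381,440), and the handle lies to the right.

Run:
```python
from h import *
A=lambda u,v,z:ray("wrist",u,v,z)
fa=lambda a,b:np.arctan2(*(b-a)[1::-1])
a,b,c,d=A(293,182,.046),A(350,182,.046),A(296,390,.046),A(349,380,.046)
e,f,g,h=A(259,196,.012),A(389,195,.012),A(270,437,.012),A(381,440,.012)
print("blank yaw",fa(a,c),fa(b,d),fa(a,b)-np.pi/2,"width",np.linalg.norm(a-b),"base yaw",fa(e,g),fa(f,h),fa(e,f)-np.pi/2,np.linalg.norm(e-f))
print("blank outer mid",(a+b)/2,"base front mid",(e+f)/2, "len",np.linalg.norm(a-c))
Y=-1.837; x=np.array([np.cos(Y),np.sin(Y)]);print("axis from front",((e+f)/2)[:2]+.16*x)
```

```text
blank yaw -1.8633200147520734 -1.8406373151774031 -1.8582937124709646 width 0.04155009227457796 base yaw -1.8578356539478418 -1.8389931378318927 -1.8505611271081657 0.106568189470954
blank outer mid [0.54925351 0.04739454 0.046     ] base front mid [0.54659261 0.03031992 0.012     ] len 0.18034389605934303
axis from front [ 0.50450129 -0.12404432]
```

```bash
python3 -c "
from h import *
go([.5422,.0234,.026],1.288)"
python3 -m jog '[[[0.05,0.1,4],[0,0,0]],[[0.05,0.1,8],[0,0,0]],[[0.05,0.1,12],[0,0,0]],[[0.05,0.1,15],[0,0,0]],[[0.05,0.1,17],[0,0,0]],[[0.05,0.1,17.4],[0,0,0]],[[0.05,0.1,17.4],[0,0,0]],[[0.05,0.1,17.4],[0,0,0]]]' 0
python3 -c "
from h import *
go([.5422,.0234,.026],1.288)"
```

```text
shift cm [ 0.02  0.1  17.63] turn [ 0.002 -0.    -0.004] rad; j [-0.1   0.4   1.53 -0.    1.22  0.19]
t: 2.9
eef_pos: [0.5424, 0.0239, 0.0286]
ee_rot: [3.139, -0.0, 1.285]
wrist_force: [-0.4, -0.7, 0.2]
opening: 1.0
gripper_force: 0.0
shift cm [-0.05 -0.01  0.26] turn [ 0.002 -0.    -0.003] rad; j [-0.1   0.62  1.71 -0.    0.81  0.19]
```

Good; now close.

```bash
python3 -m jog '[[[0,0,0.1],[0,0,0]],[[0,0,0.1],[0,0,0]],[[0,0,0.1],[0,0,0]],[[0,0,0.1],[0,0,0]],[[0,0,0.1],[0,0,0]],[[0,0,0.1],[0,0,0]],[[0,0,0.1],[0,0,0]],[[0,0,0.1],[0,0,0]]]' 1
python3 - <<'E'
from h import *
import cv2
p,d=imaging.camera("wrist");m=imaging.camera_model("wrist")
cv2.imwrite("pics/w2.png",p[:,:,::-1]);print(m["cam_to_world"][:3,3])
E
```

```text
t: 3.9
eef_pos: [0.5417, 0.024, 0.0268]
ee_rot: [3.141, 0.0, 1.285]
wrist_force: [-1.6, 0.5, 6.5]
opening: 0.496
gripper_force: 61.9
[0.56328332 0.09916707 0.17061961]
```

View pics/w2.png

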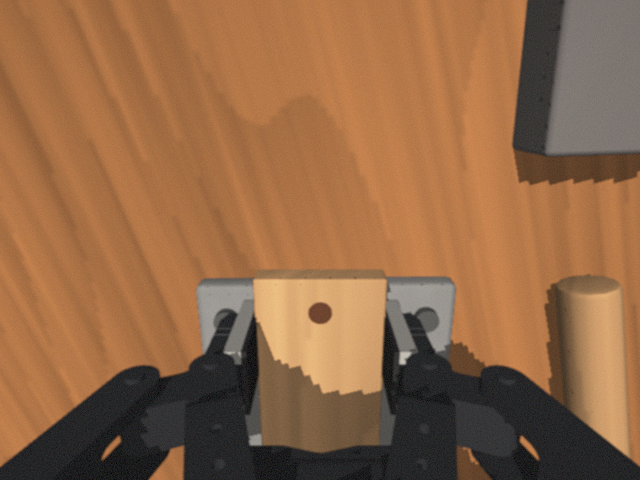

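The blank is gripped. Its outer corners are at (254,278) and (387,278), the base plate corners at (199,284) and (455,283), and the screws at (225,319) and (427,319). I'll work out the lateral offset.

Run:
```python
from h import *
A=lambda u,v,z:ray("wrist",u,v,z)[:2]
o=(A(254,278,.046)+A(387,278,.046))/2; b=(A(199,284,.012)+A(455,283,.012))/2; s=(A(225,319,.012)+A(427,319,.012))/2
fa=lambda a,b:np.arctan2(*(b-a)[::-1])-np.pi/2
print(o,b,s,"yaw base",fa(A(199,284,.012),A(455,283,.012)),fa(A(225,319,.012),A(427,319,.012)),"blank",fa(A(254,278,.046),A(387,278,.046)))
for Y in (-1.837,-1.845,-1.853):
  x=np.array([np.cos(Y),np.sin(Y)]);y=np.array([-x[1],x[0]]);print(Y,"blank outer rel base front: x,y mm",((o-b)@x*1e3).round(1),((o-b)@y*1e3).round(1),"screw y",((s-b)@y*1e3).round(1))
```

```text
[0.54854459 0.04775796] [0.5464177  0.03058413] [0.54141943 0.01478766] yaw base -1.8537822746302446 -1.8581844092796156 blank -1.858009912232477
-1.837 blank outer rel base front: x,y mm -17.1 -2.5 screw y -0.7
-1.845 blank outer rel base front: x,y mm -17.1 -2.6 screw y -0.5
-1.853 blank outer rel base front: x,y mm -17.1 -2.7 screw y -0.4
```

```bash
python3 -m jog '[[[-0.2,0.1,-0.05],[0,0,0]],[[-0.6,0.2,-0.1],[0,0,0]],[[-1,0.28,-0.1],[0,0,-0.005]],[[-1.4,0.28,-0.1],[0,0,-0.005]],[[-1.8,0.28,-0.1],[0,0,-0.005]],[[-2.2,0.28,-0.1],[0,0,-0.005]],[[-2.5,0.28,-0.1],[0,0,-0.005]],[[-2.7,0.28,-0.1],[0,0,-0.005]],[[-2.7,0.28,-0.1],[0,0,-0.005]],[[-2.7,0.28,-0.1],[0,0,-0.005]]]'
python3 -c "
from h import *
s=env.sense();print(s['wrist_force'],s['moment'])"
python3 -m jog '[[[-0.05,0,0],[0,0,0]],[[-0.1,0,0],[0,0,0]],[[-0.15,0,0],[0,0,0]],[[-0.2,0,0],[0,0,0]],[[-0.2,0,0],[0,0,0]]]'
```

```text
t: 5.2
eef_pos: [0.5366, -0.0026, 0.0273]
ee_rot: [3.142, 0.0, 1.29]
wrist_force: [0.2, -0.3, -1.0]
opening: 0.501
gripper_force: 61.3
[ 0.23258038 -0.26626587 -1.01411534] [ 0.00467334 -0.05728036  0.00809623]
t: 5.82
eef_pos: [0.536, -0.0047, 0.0273]
ee_rot: [3.142, 0.0, 1.29]
wrist_force: [0.1, 0.1, -1.2]
opening: 0.496
gripper_force: 61.3
```

```bash
for i in 1; do python3 -m jog '[[[-0.02,0,0],[0,0,0]],[[-0.04,0,0],[0,0,0]],[[-0.06,0,0],[0,0,0]],[[-0.08,0,0],[0,0,0]],[[-0.08,0,0],[0,0,0]]]'; python3 -m jog '[[[-0.02,0,0],[0,0,0]],[[-0.04,0,0],[0,0,0]],[[-0.04,0,0],[0,0,0]]]';done
```

```text
t: 6.45
eef_pos: [0.5358, -0.0054, 0.0273]
ee_rot: [3.142, 0.0, 1.29]
wrist_force: [0.7, 0.5, -0.7]
opening: 0.499
gripper_force: 61.3
t: 6.82
eef_pos: [0.5357, -0.0058, 0.0273]
ee_rot: [3.142, 0.0, 1.29]
wrist_force: [-0.2, 0.3, -1.3]
opening: 0.497
gripper_force: 61.3
```

```bash
for i in 1; do python3 -m jog '[[[-0.02,0,0],[0,0,0]],[[-0.04,0,0],[0,0,0]],[[-0.04,0,0],[0,0,0]]]'; python3 -m jog '[[[-0.02,0,0],[0,0,0]],[[-0.04,0,0],[0,0,0]],[[-0.04,0,0],[0,0,0]]]';python3 -m jog '[[[-0.02,0,0],[0,0,0]],[[-0.03,0,0],[0,0,0]],[[-0.03,0,0],[0,0,0]]]';done
```

```text
t: 7.2
eef_pos: [0.5356, -0.0061, 0.0273]
ee_rot: [-3.142, 0.0, 1.29]
wrist_force: [0.2, -0.8, -0.6]
opening: 0.496
gripper_force: 61.3
t: 7.58
eef_pos: [0.5355, -0.0066, 0.0273]
ee_rot: [3.142, 0.0, 1.29]
wrist_force: [-0.0, 0.3, -0.7]
opening: 0.503
gripper_force: 61.3
t: 7.95
eef_pos: [0.5354, -0.0067, 0.0273]
ee_rot: [3.142, -0.0, 1.29]
wrist_force: [0.5, 1.1, -0.7]
opening: 0.501
gripper_force: 61.3
```

```bash
python3 -m jog '[[[-0.02,0,0],[0,0,0]],[[-0.03,0,0],[0,0,0]],[[-0.03,0,0],[0,0,0]]]' | grep -E "eef|wrist"; python3 -m jog '[[[-0.02,0,0],[0,0,0]],[[-0.03,0,0],[0,0,0]],[[-0.03,0,0],[0,0,0]]]'| grep -E "eef|wrist"
```

```text
eef_pos: [0.5354, -0.0068, 0.0273]
wrist_force: [1.2, 5.1, -0.5]
eef_pos: [0.5354, -0.0067, 0.0273]
wrist_force: [2.1, 6.8, -1.2]
```

```bash
python3 -m jog '[[[0,0,0],[0,0,0]],[[0,0,0],[0,0,0]],[[0,0,0],[0,0,0]],[[0,0,0],[0,0,0]],[[0,0,-0.5],[0,0,0]],[[0,0,-3],[0,0,0]],[[0,0,-7],[0,0,0]],[[1,0,-12],[0,0,0]],[[2,0,-17.5],[0,0,0]],[[3,0,-17.5],[0,0,0]],[[3,0,-17.5],[0,0,0]],[[3,0,-17.5],[0,0,0]]]' 0
python3 - <<'E'
from h import *
import cv2
p,d=imaging.camera("wrist");m=imaging.camera_model("wrist");np.save("m3.npy",m)
cv2.imwrite("pics/w3.png",cv2.resize(p[150:470,220:440,::-1],None,fx=1.8,fy=1.8,interpolation=cv2.INTER_CUBIC))
go([.5035,-.1235,.24],1.29)
E
```

```text
t: 10.2
eef_pos: [0.5426, 0.0213, 0.2008]
ee_rot: [-3.139, 0.001, 1.29]
wrist_force: [0.8, -0.3, -0.3]
opening: 0.998
gripper_force: 0.0
shift cm [-14.99   0.24  -3.91] turn [-0.003  0.001 -0.   ] rad; j [-0.1   0.4   1.52 -0.    1.22  0.18]
```

View pics/w3.png

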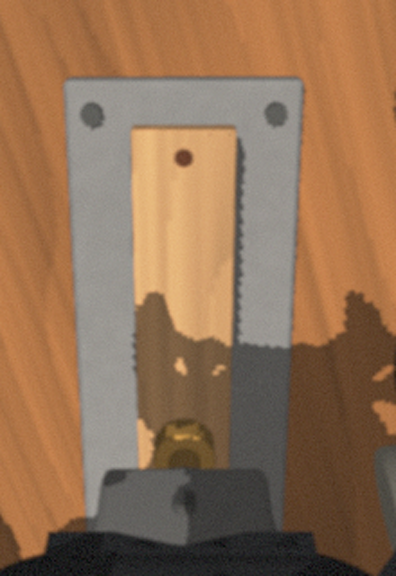

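The blank is straight and centred: 132–236 against the base plate at 65–303, both with midpoint 184. It is home, so next is the knob.

```bash
python3 -m jog '[[[0,0,-3],[0,0,-0.1]],[[-2,0,-5],[0,0,-0.2]],[[-6,0.1,-5],[0,0,-0.35]],[[-10,0.2,-5],[0,0,-0.5]],[[-13,0.2,-5],[0,0,-0.6]],[[-15,0.25,-5],[0,0,-0.6]],[[-15,0.25,-5],[0,0,-0.6]],[[-15,0.25,-5],[0,0,-0.6]],[[-15,0.25,-5],[0,0,-0.6]]]' 0
python3 - <<'E'
from h import *
import cv2
p,d=imaging.camera("wrist");m=imaging.camera_model("wrist");np.save("d4.npy",d)
cv2.imwrite("pics/w4.png",p[:,:,::-1]);T=np.linalg.inv(m["cam_to_world"])
for q in ([.503,-.123,.211],[.503,-.123,.177]):
    c=T@np.r_[q,1];print(m["fx"]*c[0]/c[2]+m["cx"],m["fy"]*c[1]/c[2]+m["cy"])
E
```

```text
t: 11.38
eef_pos: [0.5045, -0.1227, 0.252]
ee_rot: [-3.141, -0.0, 1.891]
wrist_force: [0.7, -0.2, -0.1]
opening: 1.003
gripper_force: 0.0
317.2987846822318 275.77780292374337
317.66326873568784 252.07804980612613
```

View pics/w4.png

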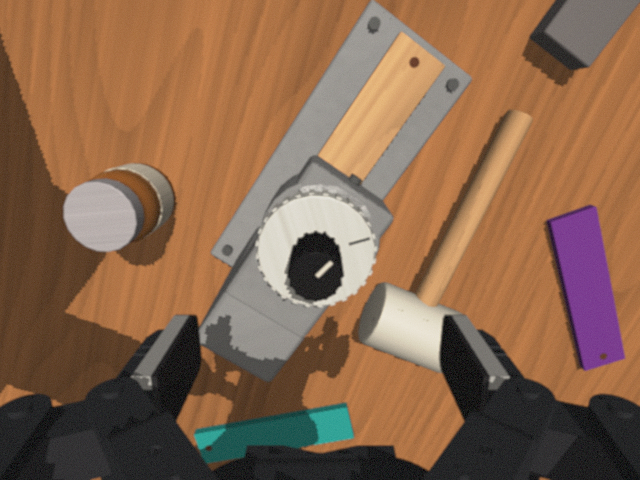

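The knob top is centred at about (315,273), with (317,276) predicted, and the ring at about (317,250). That puts the axis within about 1 mm of my estimate. I'll descend with a small correction.

```bash
python3 -m jog '[[[0.07,-0.18,0],[0,0,0]],[[0.07,-0.18,2],[0,0,0]],[[0.07,-0.18,4],[0,0,0]],[[0.07,-0.18,5.5],[0,0,0]],[[0.07,-0.18,6.5],[0,0,0]],[[0.07,-0.18,6.5],[0,0,0]],[[0.07,-0.18,6.5],[0,0,0]]]' 0
python3 -c "
from h import *
s=env.sense();print(s['eef_pos'],s['wrist_force'],s['moment'],s['joints'][5])"
```

```text
t: 12.3
eef_pos: [0.5028, -0.1234, 0.1879]
ee_rot: [3.141, 0.001, 1.89]
wrist_force: [0.8, 0.2, 0.9]
opening: 0.995
gripper_force: 0.0
[ 0.50281956 -0.12342197  0.18788503] [0.75827776 0.1807713  0.88628616] [-0.00140224  0.03172317  0.03844966] -0.7077514615562298
```

```bash
python3 -m jog '[[[0,0,0.2],[0,0,0]],[[0,0,0.2],[0,0,0]],[[0,0,0.2],[0,0,0]],[[0,0,0.2],[0,0,0]],[[0,0,0.2],[0,0,0]],[[0,0,0.2],[0,0,0]],[[0,0,0.2],[0,0,0]],[[0,0,0.2],[0,0,0]],[[0,0,0.2],[0,0,0]],[[0,0,0.2],[0,0,0]]]' 1
cat > s.py <<'E'
from h import *
s=env.sense();r=R.from_euler("xyz",s["ee_rot"]).inv()
print(s['t'],s['eef_pos'].round(4),"F tool",r.apply(s['wrist_force']).round(1),"M tool",r.apply(s['moment']).round(3),"yaw",s['ee_rot'][2].round(4),"j6",s['joints'][5].round(3),"e6",s['joint_efforts'][5].round(3),"op",s['opening'].round(3),s['gripper_force'].round(1))
E
python3 s.py
```

```text
t: 13.55
eef_pos: [0.5023, -0.1234, 0.1857]
ee_rot: [-3.141, 0.0, 1.89]
wrist_force: [-3.7, -0.5, 5.3]
opening: 0.28
gripper_force: 58.9Traceback (most recent call last):
  File "s.py", line 3, in <module>
    print(s['t'],s['eef_pos'].round(4),"F tool",r.apply(s['wrist_force']).round(1),"M tool",r.apply(s['moment']).round(3),"yaw",s['ee_rot'][2].round(4),"j6",s['joints'][5].round(3),"e6",s['joint_efforts'][5].round(3),"op",s['opening'].round(3),s['gripper_force'].round(1))
                                                                                                                                                                                                                              ^^^^^^^^^^^^^^^^^^
AttributeError: 'float' object has no attribute 'round'
```

```bash
sed -i "s/s\['opening'\].round(3),s\['gripper_force'\].round(1)/round(float(s['opening']),3),round(float(s['gripper_force']),1)/" s.py; python3 s.py
python3 -m jog '[[[0,-0.03,0],[0,0,0.04]],[[0,-0.05,0],[0,0,0.1]],[[0,-0.05,0],[0,0,0.16]],[[0,-0.05,0],[0,0,0.22]],[[0,-0.05,0],[0,0,0.28]],[[0,-0.05,0],[0,0,0.34]],[[0,-0.05,0],[0,0,0.4]]]' >/dev/null; python3 s.py
python3 -m jog '[[[0,0,0],[0,0,0]],[[0,0,0],[0,0,0]]]' >/dev/null; python3 s.py
```

```text
13.55 [ 0.5023 -0.1234  0.1857] F tool [ 0.7 -3.7 -5.3] M tool [ 0.497  0.121 -0.03 ] yaw 1.8898 j6 -0.708 e6 0.008 op 0.28 58.9
14.425 [ 0.5022 -0.1234  0.1857] F tool [ 0.7 -1.5 -4.4] M tool [ 0.275  0.097 -0.357] yaw 1.4886 j6 -0.307 e6 -0.292 op 0.284 58.8
14.675 [ 0.5022 -0.1234  0.1857] F tool [-0.5 -1.6 -6.1] M tool [ 0.26   0.051 -0.079] yaw 1.4911 j6 -0.31 e6 0.037 op 0.282 59.0
```

```bash
T='[[[0,0,0],[0,0,0.06]],[[0,0,0],[0,0,0.12]],[[0,0,0],[0,0,0.18]]]'
echo skip >/dev/null
python3 -m jog '[[[0,0,0],[0,0,0.06]],[[0,0,0],[0,0,0.12]],[[0,0,0],[0,0,0.18]],[[0,0,0],[0,0,0.24]],[[0,0,0],[0,0,0.3]]]' >/dev/null; python3 s.py
python3 -m jog '[[[0,0,0],[0,0,0.06]],[[0,0,0],[0,0,0.12]]]' >/dev/null; python3 s.py
python3 -m jog '[[[0,0,0],[0,0,0.06]],[[0,0,0],[0,0,0.12]]]' >/dev/null; python3 s.py
```

```text
15.3 [ 0.5022 -0.1234  0.1857] F tool [ 0.8 -0.8 -5.9] M tool [ 0.312 -0.033 -0.337] yaw 1.1898 j6 -0.008 e6 -0.292 op 0.283 58.9
15.55 [ 0.5022 -0.1234  0.1857] F tool [ 0.7 -1.  -4.8] M tool [ 0.303 -0.086 -0.356] yaw 1.0699 j6 0.112 e6 -0.292 op 0.283 58.9
15.8 [ 0.5022 -0.1234  0.1857] F tool [-0.5 -1.4 -5.1] M tool [ 0.241 -0.082 -0.316] yaw 0.9498 j6 0.232 e6 -0.292 op 0.288 58.9
```

`e6` holds steady at -0.292 in free turning, so it will show the touch clearly.

```bash
python3 -m jog '[[[0,0,0],[0,0,0.06]],[[0,0,0],[0,0,0.12]]]' >/dev/null; python3 s.py
python3 -m jog '[[[0,0,0],[0,0,0.06]],[[0,0,0],[0,0,0.12]]]' >/dev/null; python3 s.py
```

```text
16.05 [ 0.5022 -0.1234  0.1857] F tool [-1.  -1.8 -5.6] M tool [ 0.266 -0.05  -0.342] yaw 0.8298 j6 0.352 e6 -0.292 op 0.285 58.9
16.3 [ 0.5022 -0.1234  0.1857] F tool [-0.7 -1.  -4.8] M tool [ 0.265 -0.108 -0.308] yaw 0.7098 j6 0.472 e6 -0.292 op 0.284 58.9
```

```bash
python3 -m jog '[[[0,0,0],[0,0,0.06]],[[0,0,0],[0,0,0.12]]]' >/dev/null; python3 s.py
python3 -m jog '[[[0,0,0],[0,0,0.06]],[[0,0,0],[0,0,0.12]]]' >/dev/null; python3 s.py
```

```text
16.55 [ 0.5022 -0.1234  0.1857] F tool [-0.1 -1.1 -5.5] M tool [ 0.251 -0.179 -0.358] yaw 0.5898 j6 0.592 e6 -0.292 op 0.279 58.9
16.8 [ 0.5022 -0.1234  0.1857] F tool [-0.7 -1.1 -4.8] M tool [ 0.231 -0.155 -0.37 ] yaw 0.4699 j6 0.712 e6 -0.259 op 0.281 59.0
```

```bash
python3 -m jog '[[[0,0,0],[0,0,0.06]]]' >/dev/null; python3 s.py
python3 -m jog '[[[0,0,0],[0,0,0.06]]]' >/dev/null; python3 s.py
```

```text
16.925 [ 0.5022 -0.1234  0.1857] F tool [-1.4 -2.  -5.2] M tool [ 0.148 -0.161 -0.421] yaw 0.41 j6 0.772 e6 -0.23 op 0.283 59.0
17.05 [ 0.5022 -0.1234  0.1857] F tool [-1.3 -1.6 -4. ] M tool [ 0.25  -0.246 -0.468] yaw 0.35 j6 0.832 e6 -0.202 op 0.283 59.0
```

Contact came at j6≈0.645, and e6 has changed 0.48 Nm/rad since, as expected. The force is now about 11–13 N, so I'll add about 0.12 rad.

```bash
python3 -m jog '[[[0,0,0],[0,0,0.06]],[[0,0,0],[0,0,0.12]]]' >/dev/null; python3 s.py
python3 -m jog '[[[0,0,0],[0,0,0]],[[0,0,0],[0,0,0]]]' >/dev/null; python3 s.py
```

```text
17.3 [ 0.5022 -0.1234  0.1857] F tool [-1.2 -0.1 -5.2] M tool [ 0.178 -0.173 -0.431] yaw 0.2301 j6 0.952 e6 -0.144 op 0.282 59.0
17.55 [ 0.5022 -0.1234  0.1857] F tool [-2.1 -1.  -5.2] M tool [ 0.186 -0.237 -0.138] yaw 0.2315 j6 0.95 e6 0.216 op 0.284 59.0
```

```bash
python3 -m jog '[[[0,0,0],[0,0,0]],[[0,0,0],[0,0,0]],[[0,0,0],[0,0,0]],[[0,0,0],[0,0,0]],[[0,0,0],[0,0,0]],[[0,0,-1],[0,0,0]],[[0,0,-4],[0,0,0]],[[0,0,-8],[0,0,0]],[[-3,0,-9],[0,0,0]],[[-8,0,-9],[0,0,0]],[[-13,0,-9],[0,0,0]],[[-13,0,-9],[0,0,0]],[[-13,0,-9],[0,0,0]]]' 0
python3 s.py
python3 - <<'E'
from h import *
import cv2
p,d=imaging.camera("top");q,_=imaging.camera("scene")
a=cv2.resize(p[240:340,262:402,::-1],(392,280));b=cv2.resize(q[170:310,215:395,::-1],(392,300),interpolation=cv2.INTER_CUBIC)
a0=cv2.resize(cv2.imread("pics/top0.png")[240:340,262:402],(392,280));b0=cv2.resize(cv2.imread("pics/scene0.png")[170:310,215:395],(392,300),interpolation=cv2.INTER_CUBIC)
cv2.imwrite("pics/e.png",np.vstack([np.hstack([a0,a]),np.hstack([b0,b])]))
E
```

```text
t: 19.18
eef_pos: [0.376, -0.1533, 0.2762]
ee_rot: [3.14, -0.002, 0.229]
wrist_force: [1.0, -0.3, 0.0]
opening: 1.001
gripper_force: 0.0
19.175 [ 0.376  -0.1533  0.2762] F tool [ 0.9  0.5 -0. ] M tool [-0.024  0.072  0.02 ] yaw 0.2292 j6 0.765 e6 -0.018 op 1.001 0.0
```

View pics/e.png

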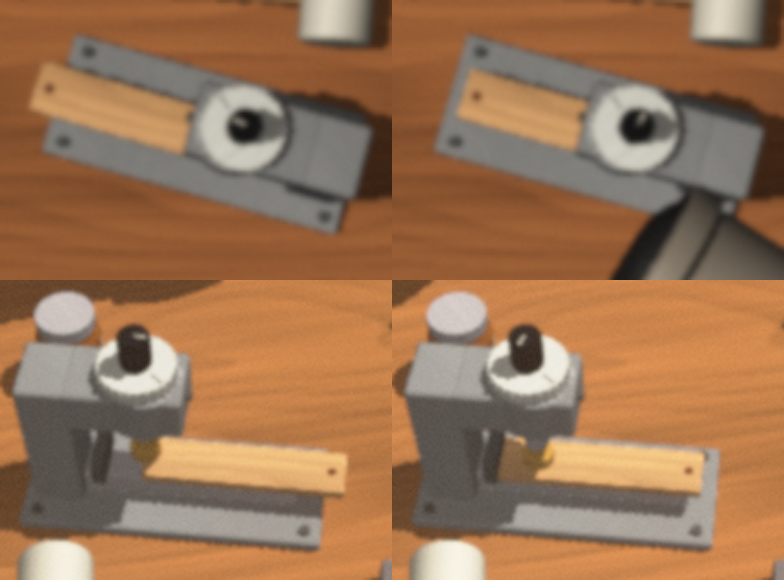

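The before/after pair shows the blank's inner end against the stop and the shoe down on it. The ring mark hasn't moved, the knob line has turned, and the mallet and jar are where they were.

```bash
python3 -c "
from station import env
print(env.sign_off())"
```

```text
the job is handed in; nothing more can be done
None
```

The blank is home against the back stop, straight and centred, and clamped with an estimated 18–19 N; the ring mark, mallet and jar look unmoved, the gripper has let go, and the job is handed in (no verdict was returned).

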